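Change the foil-die stand from guard cap to rosette die and hold the die home for clamping

TASK

Lift the red guard cap off the die stand's spigot and put it back over its own red-disc stud on the wooden rack. Then take the knurled steel die collar from its yellow-disc stud, lower it over the spigot, turn it gently under light pressure until one of its hidden keyways drops over the spigot's pin, and push it fully home against the spring seat without forcing it. Finish like that, with the gripper still holding the collar pushed home so that I can nip up the clamp screw, and leave the other things on the table where they are.

Things in the scene. Friction and masses are not known exactly. Their poses are not given: they have to be found in the camera images.
- die_stand: Dark cast-iron die stand, fixed to the table, elsewhere and turned in each run. Origin: centre of its underside, z up. Round foot 132 mm across, narrowing to an open cup (outside 68 mm, inside 57 mm across, rim 58 mm above the origin), with a steel spigot standing up in its centre.
- spigot_top (a point): Centre of the spigot's top end, on its axis, 84 mm above the stand's underside; z up. The spigot is 28 mm thick; its top 5 mm taper to 21 mm.
- pin_level (a point): Point on the spigot's axis, 66 mm above the stand's underside, at the height of the pin. The one radial pin, 6 mm thick, sticks 6 mm out of the spigot's side (to 20 mm from the axis). It may point in any direction, which this point does not tell. Away from a keyway the collar's lower end rests on the pin at 69 mm; with a keyway over it (within about 6 degrees) the collar can go down.
- clamp_screw (a point): Centre of the brass knob (19 mm) of the stand's clamp screw, which sticks out along the stand's -x, 61 mm from the axis and 49 mm above the underside. It does not move here; a workmate will turn it later.
- spring_seat (a joint): Spring seat: a steel ring round the spigot's foot, in the cup. 0 = up (its top 56 mm above the stand's underside), 0.006 m = fully pressed down (top at 50 mm). The spring resists with about 5.4 N at first and 9 N at the bottom stop; the weight of the cap or the collar alone does not move it.
- guard_cap: Red guard cap, round, 50 mm in diameter, 50 mm tall, closed on top, with a plain bore 43 mm wide and 34 mm deep from below; about 0.15 kg. Origin: centre of its open lower end, z up. At the start it stands over spigot and pin on the spring seat (lower end 56 mm above the stand's underside) and lifts straight off; raise its lower end above the spigot's top before moving sideways.
- die_collar: Knurled steel die collar, 50 mm in diameter, 58 mm tall, about 0.32 kg. Origin: centre of its open lower end, z up. Blind bore 30 mm wide, 37 mm deep from below, with five keyways inside, 10.5 mm wide, to 22 mm from the axis, as deep as the bore, 72 degrees apart, one along the body's +x: unseen from outside, and a turn of at most 72 degrees brings one over the pin. It starts over the yellow-disc stud.
- collar_top (a point): Centre of the collar's top face, 58 mm above its lower end; brass die with five petals, 3 mm high, on it. Grip the upper 40 mm of the collar's side. Over the pin the lower end drops freely from 69 to 56 mm above the stand's underside, meets the spring seat there, and is fully home at 50 mm, 8 mm deep in the cup.
- stud_rack: Storage rack: a fixed oiled board 100 x 300 x 16 mm, long side along its y, with three studs 95 mm apart in a row along it. Origin: centre of the underside, z up.
- red_stud: Fixed stud of the guard cap: red enamelled disc 72 mm across and 4 mm thick, with a steel stud 36 mm thick in its centre up to 26 mm above the disc's underside, tapered over its last 8 mm. Origin: centre of the disc's underside, z up; a cap in place stands 4 mm above it. Which place is red, yellow or blue changes between runs.
- yellow_stud: Fixed stud of the die collar: yellow disc 72 mm across and 4 mm thick, steel stud 26 mm thick, up to 26 mm above the disc's underside. Origin: centre of the disc's underside; the collar stands with its lower end 4 mm above it.
- blue_stud: Fixed stud of another cap that is out: blue disc, otherwise like the red one; stays empty.
- foil_roll_1: Bystander: small gold-coloured foil roll, 31 x 60 x 13 mm, lying.
- tin_box: Bystander: hinged tin box, 87 x 116 x 39 mm, shut.
- snips: Bystander: sheet-metal snips, 80 x 226 x 15 mm, lying.
- film_bundle: Bystander: bundle of red and amber sheets tied with string, 102 x 132 x 28 mm.
Things that resemble listed ones, but are neither listed nor needed, are in the scene too. Leave any green look-alike of the guard_cap alone. What is shaped like the die_collar but pink is not meant.

How it is judged:
By the outcome, as a careful person would: the job done as asked, in the order asked, and still so for the second after the job is handed in, while the arm keeps its last pose, push and grip.
It also fails if it takes over 61 s, if anything falls off the work surface, if the arm or the gripper's body presses on something with over 40 N, if the wrist force passes 120 N, or if a joint passes its speed limit or range.

ROBOT

A 6-joint arm with a two-finger parallel gripper is mounted at the origin on the work surface; the furniture and walls round the work are solid. World frame = base frame: x ahead of the robot, y to its left, z up, the work surface at z = 0. Lengths are in m, angles in degrees, forces in N, time in s.
With the tool pointing down it reaches from about 0.3 to 0.75 m from the base axis. Payload 8.5 kg.
Tool frame: the origin (TCP) lies on the centre line of the jaws, within the pads' length; the fingertips stand 14 mm ahead of it and the grasp point (between the pads) lies 5 mm behind it; z points along the fingers, x is the direction in which the jaws open and shut, and the axes are right-handed (so a half turn about z gives the same grasp; the last joint's range is limited). The gripper opens to 85 mm and grips with 20 to 120 N. Pads are 22 mm wide; open, the fingers measure 114 mm over their backs; the gripper's body (76 mm by 85 mm) begins 54 mm behind the grasp point. The pads swing forward as they close: fully open they stand 13 mm farther back than shut.
Start: joints at [58.883, 21.807, 74.336, -0, 83.858, -12.336], TCP at [0.177, 0.521, 0.245] pointing down, gripper open.
Joint ranges: [-178.18, 178.18], [-50.72, 133.34], [12.68, 142.11], [-81.47, 261.47], [9.98, 163.14], [-165.26, 165.26]. Speed limits (degrees/s): [136.94, 136.94, 180, 180, 180, 180].

INTERFACE

Orientations are given as a 3x3 rotation matrix whose columns are the frame's x, y, z axes.
In Python, from rig import * gives the robot as it stands.
- The arm moves only by the shell command python3 -m crank 'ROWS' [FORCE]. ROWS is JSON, one flat list of numbers, 7 for each row, row after row: the turn, a rotation vector about the world's x, y, z in rad, then the shift along the world's x, y, z in m, then the opening in per cent of the stroke, from 0 (shut) to 100 (fully open). A call has 1 to 20 rows; each row shifts and turns the commanded pose from where the row before left it; what a row does not reach is not made up. A row lasts 1/10 s, in which the tool goes at most 50 mm and 8.59 degrees, less where a joint would pass 70% of its speed; a pose out of reach is approached as far as the arm can. A call is refused whole if a number of a shift passes 0.05 or a number of a turn 0.15, either way. A call with a gripper value outside its range is refused whole. The fingers move at their own pace and stop on an object; FORCE is the grip in N (left out, the last holds). Time passes only in rows, so rows that do not move let the fingers close. It gives the time, the measured TCP pose, the force and the opening at its end, in the units of the state.
- observe(): the state, without advancing time (a new reading comes with each control period).
- get_image(name): name is "scene" or "top" or "wrist"; returns a dict with "frame" (400x640x3 uint8, red, green, blue), "fov_y" (degrees; the focal length in pixels is half the picture's height over the tangent of half this angle, whatever the lens; pixels are square), "cx", "cy" (the principal point, pixels), "world_to_cam" (4x4, takes a point from world to camera coordinates). Camera axes: x right, y up, looking along -z (the intrinsics and any distortion apply to the point x, -y, -z); pixel columns grow to the right and rows downward; lengths in m; the calibration is good to about 2 mm. A picture is of the moment at which its call begins. There is no depth.
- close_job(): hands the job in, once; it reports no verdict.
The state is a dict: "time_s": time; "q": joint angles; "qvel": joint speeds; "joint_efforts": joint torques, N m; "position": TCP position; "tool_rot": TCP orientation; "ft_force": force on the tool from outside, world axes, zero at the start; "wrist_torque": the same for the moment, N m; "grip_width": finger opening in m.
Only numpy, scipy, OpenCV 4.12 (cv2) and the standard library are available. Lean on these libraries where they do the work, as an engineer would, in place of code of your own. Each camera call takes 0.05 s, during which the arm holds its last target. There are 200 camera calls.

## Working session

There is one attempt and no reset: what is moved stays moved. The work goes in short steps, Python scripts to look and compute and a shell command to move; the robot and the scene stay as the last step left them, time stands still between calls to the robot, and variables do not carry over. Pictures are saved under pics/ and viewed, about 8 in all and at most 12, crops included, and the job is handed in when it is done.

```bash
mkdir -p pics; ls; cat > h.py <<'E'
from rig import *
import numpy as np, cv2
def shot(name,fn=None):
    im=get_image(name)
    if fn: cv2.imwrite('pics/'+fn,im['frame'][:,:,::-1])
    return im
def K(im):
    f=200/np.tan(np.radians(im['fov_y'])/2); return f,im['cx'],im['cy']
def ray(im,u,v):
    f,cx,cy=K(im); d=np.array([(u-cx)/f,-(v-cy)/f,-1.]); T=np.array(im['world_to_cam']); R=T[:3,:3]
    return -R.T@T[:3,3], R.T@d
def onz(im,u,v,z):
    o,d=ray(im,u,v); return o+d*(z-o[2])/d[2]
def proj(im,p):
    T=np.array(im['world_to_cam']); c=T[:3,:3]@np.array(p)+T[:3,3]; f,cx,cy=K(im)
    return cx+f*c[0]/-c[2], cy-f*c[1]/-c[2]
E
python3 - <<'E'
from h import *
a=shot('scene','s1.png'); b=shot('top','t1.png'); 
for i in (a,b): print({k:i[k] for k in i if k!='frame'})
print(observe())
E
```

```text
pics
{'fov_y': 56.314692433021314, 'cx': 317.59234378005186, 'cy': 207.58789762819467, 'world_to_cam': array([[ 0.74522185, -0.66665732,  0.01457432, -0.4816197 ],
       [ 0.47675102,  0.54796202,  0.68734714, -0.31558162],
       [-0.46621117, -0.50527779,  0.72618283, -0.93858162],
       [ 0.        ,  0.        ,  0.        ,  1.        ]])}
{'fov_y': 52.54345644452309, 'cx': 323.35162698629654, 'cy': 196.65638484500622, 'world_to_cam': array([[ 0.00883654, -0.99987989,  0.01273237, -0.0740927 ],
       [ 0.98299722,  0.01102133,  0.18328935, -0.57535808],
       [-0.18340767,  0.01089624,  0.98297655, -0.94545982],
       [ 0.        ,  0.        ,  0.        ,  1.        ]])}
{'time_s': 0.1, 'q': array([ 5.88820208e+01,  2.18382498e+01,  7.43771785e+01, -1.09537195e-03,
        8.38593311e+01, -1.23362650e+01]), 'qvel': array([-0.00777099, -0.11421033, -0.02125641,  0.09631933, -0.07722114,
        0.04621686]), 'joint_efforts': array([ 3.45587308e-03, -4.49225986e+01, -2.31655008e+01, -1.81735418e-04,
        3.70039503e-03,  8.99085222e-06]), 'position': array([0.17696699, 0.52050436, 0.24478204]), 'tool_rot': array([[ 3.21961190e-01,  9.46752639e-01, -6.58049526e-04],
       [ 9.46752004e-01, -3.21961757e-01, -1.12686796e-03],
       [-1.27873200e-03, -2.60201957e-04, -9.99999149e-01]]), 'ft_force': array([ 0.09998575, -0.60426579,  0.00122249]), 'wrist_torque': array([0.05659181, 0.03594491, 0.0101896 ]), 'grip_width': 0.08576963626756338}
```

View pics/s1.png

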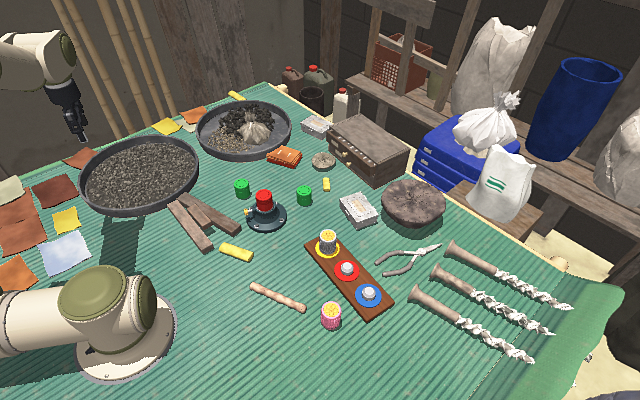

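View pics/t1.png

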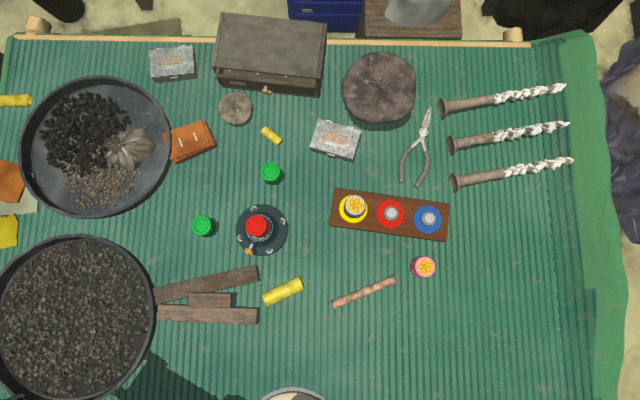

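Both views show the same layout. Top-view pixels:
- **Red cap:** on the dark stand at (258,226), with the brass screw at (249,250).
- **Green look-alikes:** (203,226) and (270,172), not wanted.
- **Collar:** knurled steel on the yellow disc at (354,206). The pink look-alike at (424,267) is not wanted.
- **Studs:** red disc at (391,213), blue disc at (428,218).

I'll measure these and check one crop.

```bash
cat >> h.py <<'E'
def blobs(im,lo,hi,minA=30,lo2=None,hi2=None):
    h=cv2.cvtColor(im['frame'],cv2.COLOR_RGB2HSV); m=cv2.inRange(h,lo,hi)
    if lo2 is not None: m|=cv2.inRange(h,lo2,hi2)
    c,_=cv2.findContours(m,cv2.RETR_EXTERNAL,cv2.CHAIN_APPROX_NONE); out=[]
    for k in c:
        if cv2.contourArea(k)>=minA and len(k)>5:
            e=cv2.fitEllipse(cv2.convexHull(k) if len(cv2.convexHull(k))>5 else k); out.append((np.round(e[0],1),np.round(e[1],1),cv2.boundingRect(k)))
    return out
RED=((0,170,90),(6,255,255),30,(174,170,90),(180,255,255)); YEL=((22,170,120),(34,255,255)); BLU=((104,150,80),(118,255,255))
E
python3 - <<'E'
from h import *
a=shot('scene'); b=shot('top')
for n,c in (('red',RED),('yel',YEL),('blu',BLU)):
    for im,nm in((a,'scene'),(b,'top')):
        for e in blobs(im,*c):
            x,y=e[0]
            if nm=='top' and 190<x<460 and 180<y<290 or nm=='scene' and 230<x<400 and 180<y<320:
                print(n,nm,*e,[onz(im,x,y,z).round(4)[:2].tolist() for z in (.02,.058,.106)])
t=b['frame'][180:290,190:460]
s=a['frame'][170:330,220:400]
t=cv2.resize(t,None,fx=2.9,fy=2.9,interpolation=cv2.INTER_CUBIC); s=cv2.resize(s,(308,274),interpolation=cv2.INTER_CUBIC)
o=np.zeros((600,800,3),np.uint8); o[:t.shape[0],:t.shape[1]]=t; o[320:594,:308]=s; cv2.imwrite('pics/c1.png',o[:,:,::-1])
print(t.shape)
E
```

```text
red scene [346.3 270.4] [21.7 25.6] (334, 260, 26, 22) [[0.5388, -0.2411], [0.5188, -0.2575], [0.4934, -0.2781]]
red scene [263.9 199.7] [17.3 22.5] (256, 189, 17, 22) [[0.5298, 0.1377], [0.5102, 0.105], [0.4853, 0.0638]]
red top [255.8 225.4] [20.9 21.5] (245, 215, 22, 22) [[0.507, 0.1003], [0.5027, 0.0944], [0.4973, 0.087]]
red top [389.8 213.7] [27.8 28.5] (376, 200, 29, 28) [[0.5403, -0.2376], [0.5348, -0.2309], [0.5278, -0.2223]]
yel scene [327. 248.] [18.7 23.8] (315, 242, 25, 16) [[0.5514, -0.1474], [0.5309, -0.1678], [0.5049, -0.1935]]
yel top [287.2 286.3] [ 8.1 15.1] (279, 282, 16, 8) [[0.3583, 0.0178], [0.3596, 0.015], [0.3612, 0.0114]]
yel top [353.2 204.6] [10.3 14.1] (348, 198, 10, 14) [[0.5626, -0.1448], [0.5563, -0.1415], [0.5483, -0.1374]]
yel top [352.6 208.6] [27.5 28.9] (339, 195, 28, 28) [[0.5523, -0.1432], [0.5464, -0.14], [0.5388, -0.136]]
blu scene [367.9 295.4] [22.9 26.6] (355, 284, 26, 24) [[0.5262, -0.3357], [0.5067, -0.348], [0.482, -0.3636]]
blu top [426.9 219.1] [26.  27.7] (414, 206, 27, 27) [[0.5275, -0.3315], [0.5224, -0.3212], [0.5161, -0.3083]]
(319, 783, 3)
```

View pics/c1.png

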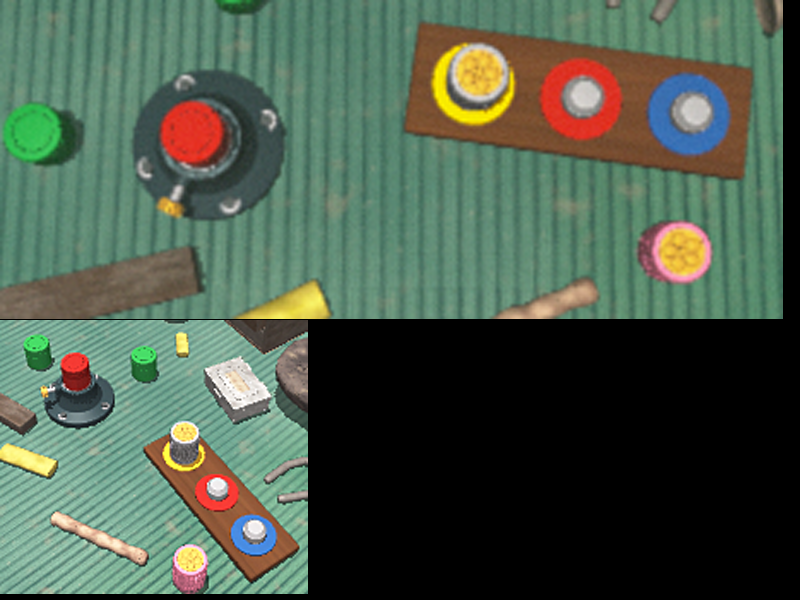

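The crop confirms it: the red cap stands on the stand with the screw knob to its lower left. The plain steel collar with the brass petal die is on yellow. The red and blue studs are empty, and the pink and green things are decoys. Next I go above the cap.

```bash
python3 -m crank '[0,0,0,0.0229,-0.0309,0,100, 0,0,0,0.0229,-0.0309,0,100, 0,0,0,0.0229,-0.0309,0,100, 0,0,0,0.0229,-0.0309,0,100, 0,0,0,0.0229,-0.0309,0,100, 0,0,0,0.0229,-0.0309,0,100, 0,0,0,0.0229,-0.0309,0,100, 0,0,0,0.0229,-0.0309,0,100, 0,0,0,0.0229,-0.0309,0,100, 0,0,0,0.0229,-0.0309,0,100, 0,0,0,0.0229,-0.0309,0,100, 0,0,0,0.0229,-0.0309,0,100, 0,0,0,0.0229,-0.0309,0,100, 0,0,0,0.0229,-0.0309,0,100, 0,0,0,0,0,0,100, 0,0,0,0,0,0,100]'
python3 - <<'E'
from h import *
w=shot('wrist','w1.png'); print(w['fov_y'],w['cx'],w['cy'],'\n',w['world_to_cam'])
print(observe()['ft_force'],observe()['q'])
for e in blobs(w,*RED): print(e,onz(w,*e[0],.106).round(4))
E
```

```text
time_s: 1.8
position: [0.4976, 0.0877, 0.245]
tool_rot: [[0.323, 0.946, -0.001], [0.946, -0.323, 0.0], [-0.0, -0.001, -1.0]]
ft_force: [-0.2, 0.3, 0.6]
grip_width: 0.0851
69.98459747704027 318.9392952153423 200.28910138936288 
 [[ 3.23361439e-01  9.46275218e-01 -7.68652416e-04 -2.42731590e-01]
 [-9.11510984e-01  3.11263437e-01 -2.68817409e-01  4.59265731e-01]
 [-2.54135999e-01  8.76258192e-02  9.63190848e-01 -2.60284743e-01]
 [ 0.00000000e+00  0.00000000e+00  0.00000000e+00  1.00000000e+00]]
[-0.00232519  0.80174693  0.25604055] [-3.37793907e+00  1.73186144e+01  8.12716995e+01  1.47245674e-02
  8.14594889e+01 -7.45894048e+01]
(array([108.2, 277.3]), array([41.4, 55.5]), (82, 256, 52, 42)) [ 0.5096 -0.1522  0.106 ]
(array([490. , 259.2]), array([10.5, 88.7]), (460, 235, 62, 49)) [0.6185 0.2319 0.106 ]
(array([319. , 189.5]), array([50. , 54.4]), (294, 162, 51, 55)) [0.4915 0.0887 0.106 ]
```

View pics/w1.png

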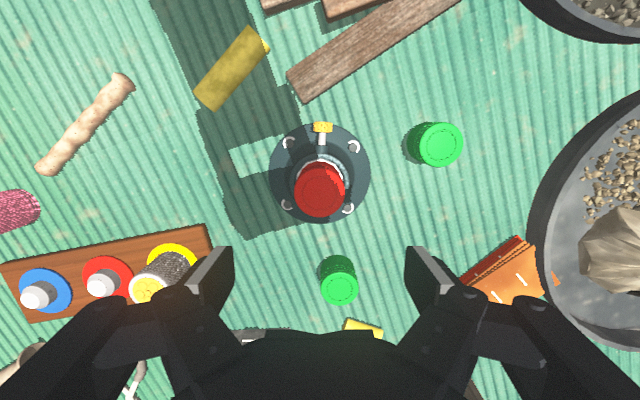

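The wrist view shows the cap centred at about (319,191) and the knob at (322,127), square to the jaws, so the yaw is good. I'll cross-check the axis from the views.

```bash
cat >> h.py <<'E'
def topface(im,col,axis_hint):
    # silhouette extremes of a red cylinder
    pass
def silh(m):
    c=max(cv2.findContours(m,cv2.RETR_EXTERNAL,cv2.CHAIN_APPROX_NONE)[0],key=cv2.contourArea); return c[:,0,:].astype(float)
def fitcyl(im,pix,p0,r,z0,z1):
    """centre (x,y) so that the convex outline of cylinder r,z0..z1 has the blob's bounding box"""
    from scipy.optimize import least_squares
    a=np.linspace(0,2*np.pi,72); b=np.array([pix.min(0)-.5,pix.max(0)+.5]).ravel()
    def res(p):
        q=np.array([proj(im,(p[0]+r*np.cos(t),p[1]+r*np.sin(t),z)) for t in a for z in (z0,z1)])
        return np.array([q.min(0),q.max(0)]).ravel()-b
    s=least_squares(res,p0); return s.x.round(4), s.fun.round(1)
E
python3 - <<'E'
from h import *
def redmask(im,box):
    h=cv2.cvtColor(im['frame'],cv2.COLOR_RGB2HSV); m=cv2.inRange(h,(0,150,50),(7,255,255))|cv2.inRange(h,(173,150,50),(180,255,255))
    k=np.zeros_like(m); x,y,w,hh=box; k[y:y+hh,x:x+w]=255; return m&k
w=shot('wrist'); t=shot('top'); s=shot('scene')
for im,box,n in ((w,(270,130,100,110),'w'),(t,(230,200,60,60),'t'),(s,(240,170,50,55),'s')):
    p=silh(redmask(im,box)); print(n,p.min(0),p.max(0))
    # visible lower part of the side is partly hidden by the cup rim (z 0.058)
    print(fitcyl(im,p,(.495,.088),.025,.060,.106))
print('foot',onz(w,320.5,172,.01).round(4), [onz(w,*c,0.008).round(4)[:2].tolist() for c in ((270,172),(371,172),(320,121),(320,223))])
print('knob',onz(w,322,127,.049).round(4))
E
```

```text
w [294. 162.] [344. 217.]
(array([0.4949, 0.0881]), array([-0.3, -0.4,  0.3,  0.4]))
t [257. 228.] [264. 236.]
(array([0.4838, 0.0777]), array([-7.8, -7. ,  8.2,  7.1]))
s [256. 189.] [272. 210.]
(array([0.4984, 0.0838]), array([-0.3, -0. ,  0.3, -0. ]))
foot [0.4916 0.0912 0.01  ] [[0.4708, 0.0292], [0.5129, 0.153], [0.4314, 0.111], [0.5581, 0.068]]
knob [0.4381 0.1109 0.049 ]
```

```bash
python3 -m crank '[0,0,0,-0.0026,0,-0.025,100, 0,0,0,0,0,-0.03,100, 0,0,0,0,0,-0.03,100, 0,0,0,0,0,-0.03,100, 0,0,0,0,0,-0.03,100, 0,0,0,0,0,-0.02,100, 0,0,0,0,0,0,100, 0,0,0,0,0,0,40, 0,0,0,0,0,0,40, 0,0,0,0,0,0,40, 0,0,0,0,0,0,40]' 40; python3 -m crank '[0,0,0,0,0,0,30, 0,0,0,0,0,0,30, 0,0,0,0,0,0,30, 0,0,0,0,0,0,30]' 40
```

```text
time_s: 3.1
position: [0.4956, 0.0883, 0.0814]
tool_rot: [[0.322, 0.947, 0.002], [0.947, -0.322, 0.0], [0.001, 0.002, -1.0]]
ft_force: [0.5, 1.4, 4.3]
grip_width: 0.0488
time_s: 3.5
position: [0.4955, 0.0882, 0.0806]
tool_rot: [[0.322, 0.947, 0.001], [0.947, -0.322, 0.0], [0.001, 0.001, -1.0]]
ft_force: [2.4, 3.2, 3.1]
grip_width: 0.0492
```

```bash
python3 -m crank '[0,0,0,0,0,0.01,30, 0,0,0,0,0,0.02,30, 0,0,0,0,0,0.025,30, 0,0,0,0,0,0.025,30, 0,0,0,0,0,0.02,30, 0,0,0,0,0,0,30]'
python3 - <<'E'
from h import *
w=shot('wrist','w2.png')
for e in blobs(w,*RED): print(e)
E
```

```text
time_s: 4.1
position: [0.4954, 0.0878, 0.1825]
tool_rot: [[0.322, 0.947, 0.003], [0.947, -0.322, -0.001], [0.0, 0.003, -1.0]]
ft_force: [-0.2, 0.1, -1.7]
grip_width: 0.0492
(array([ 71.7, 306.6]), array([50.3, 65. ]), (40, 281, 62, 53))
(array([527.4, 279.5]), array([15.6, 82.2]), (495, 257, 63, 46))
(array([319.2, 275. ]), array([115.7, 136.8]), (261, 205, 116, 129))
```

View pics/w2.png

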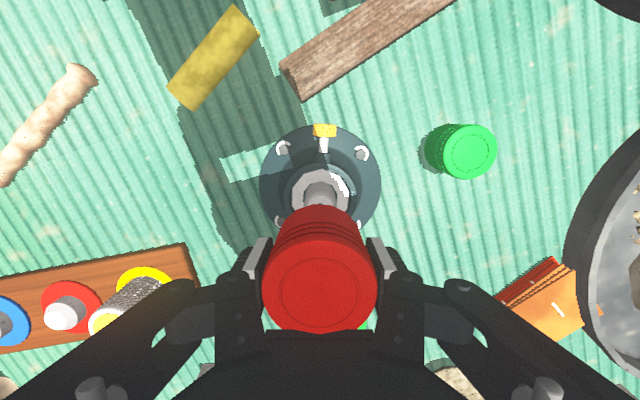

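The cap hangs square in the jaws, with outline x 261–377 and y 205–334. The spigot is bare at about (320,190). Next I move beside the red stud so it shows past the cap.

```bash
python3 -m crank '[0,0,0,0.0086,-0.0312,0,30, 0,0,0,0.0086,-0.0312,0,30, 0,0,0,0.0086,-0.0312,0,30, 0,0,0,0.0086,-0.0312,0,30, 0,0,0,0.0086,-0.0312,0,30, 0,0,0,0.0086,-0.0312,0,30, 0,0,0,0.0086,-0.0312,0,30, 0,0,0,0.0086,-0.0312,0,30, 0,0,0,0.0086,-0.0312,0,30, 0,0,0,0.0086,-0.0312,0,30, 0,0,0,0.0086,-0.0312,0,30, 0,0,0,0,0,0,30, 0,0,0,0,0,0,30]'
python3 - <<'E'
from h import *
w=shot('wrist','w3.png')
for e in blobs(w,*RED): print(e)
p=np.array([[261,205],[376,333]])
o=observe()['position']; print(o)
# cap bbox from now
for e in blobs(w,*RED):
    x,y,a,b=e[2]
    if a>100: print('cap',fitcyl(w,np.array([[x,y],[x+a-1,y+b-1]],float),o[:2],.025,o[2]-.0245,o[2]+.0255))
    elif a>30: print('disc', fitcyl(w,np.array([[x,y],[x+a-1,y+b-1]],float),(.54,-.238),.036,.016,.02))
for n,c,g in (('y',YEL,(.5525,-.143)),('b',BLU,(.5265,-.333))):
    for e in blobs(w,*c): 
        x,y,a,b=e[2]; print(n,e, fitcyl(w,np.array([[x,y],[x+a-1,y+b-1]],float),g,.036,.016,.02) if a>30 else '')
E
```

```text
time_s: 5.45
position: [0.5889, -0.2551, 0.1783]
tool_rot: [[0.323, 0.946, -0.003], [0.946, -0.323, 0.002], [0.001, -0.004, -1.0]]
ft_force: [-0.4, 0.3, -1.8]
grip_width: 0.0492
(array([319. , 274.8]), array([116.5, 136.8]), (261, 205, 117, 129))
(array([319.3, 136.6]), array([72.5, 74.4]), (284, 100, 72, 74))
[ 0.58897326 -0.2543874   0.17886347]
cap (array([ 0.585 , -0.2548]), array([-2.6, -6.4,  2.6,  6.1]))
disc (array([ 0.5374, -0.238 ]), array([-0.6, -0.4,  0.6,  0.5]))
y (array([415.6, 116.9]), array([71.7, 78.8]), (379, 79, 57, 77)) (array([ 0.5477, -0.1518]), array([-9.3,  0.1,  9.1,  0.5]))
b (array([240.7, 154. ]), array([41.5, 56.9]), (237, 128, 26, 55)) 
b (array([225.5, 155.4]), array([65.9, 71.7]), (192, 121, 53, 70)) (array([ 0.5224, -0.3405]), array([-9.9, -0.7, 10.1,  1.5]))
```

View pics/w3.png

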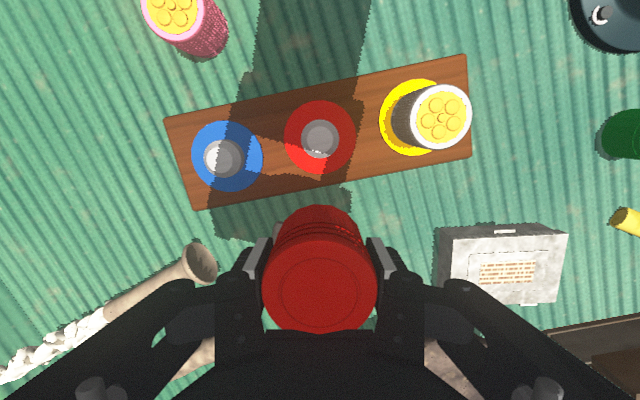

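The red disc centre is at (319.5,137), and the collar is at right on yellow. The cap's fit residuals suggest it hangs slightly lower than assumed, so I'll refit with height free.

```bash
python3 - <<'E'
from h import *
from scipy.optimize import least_squares
w=shot('wrist'); o=observe()['position']; f=w['frame']
h=cv2.cvtColor(f,cv2.COLOR_RGB2HSV); m=cv2.inRange(h,(0,120,30),(8,255,255))|cv2.inRange(h,(172,120,30),(180,255,255)); m[:190]=0; m[:,:240]=0; m[:,400:]=0
p=silh(m); b=np.array([p.min(0)-.5,p.max(0)+.5]).ravel(); print(b)
a=np.linspace(0,2*np.pi,72)
def res(q):
    P=np.array([proj(w,(q[0]+.025*np.cos(t),q[1]+.025*np.sin(t),z)) for t in a for z in (q[2],q[2]+.05)]); return np.array([P.min(0),P.max(0)]).ravel()-b
s=least_squares(res,[*o[:2],o[2]-.025]); print(s.x.round(4),s.fun.round(1),'rel',(s.x-o).round(4))
E
```

```text
[260.5 203.5 377.5 334.5]
[ 0.5892 -0.2555  0.1477] [ 1.4 -1.5 -1.4  1.2] rel [ 0.     -0.0014 -0.0317]
```

```bash
python3 -m crank '[0,0,0,-0.0255,0.0081,0,30, 0,0,0,-0.0255,0.0082,0,30, 0,0,0,0,0,-0.025,30, 0,0,0,0,0,-0.03,30, 0,0,0,0,0,-0.03,30, 0,0,0,0,0,-0.014,30, 0,0,0,0,0,0,30, 0,0,0,0,0,0,30]'
python3 - <<'E'
from h import *
s=shot('scene'); t=shot('top')
a=cv2.resize(s['frame'][190:310,280:420],(700,600),interpolation=cv2.INTER_CUBIC); cv2.imwrite('pics/p1.png',a[:,:,::-1])
E
```

```text
time_s: 6.35
position: [0.5389, -0.2382, 0.082]
tool_rot: [[0.321, 0.947, 0.0], [0.947, -0.321, -0.0], [-0.0, 0.0, -1.0]]
ft_force: [-0.0, 0.1, -0.2]
grip_width: 0.0492
```

View pics/p1.png

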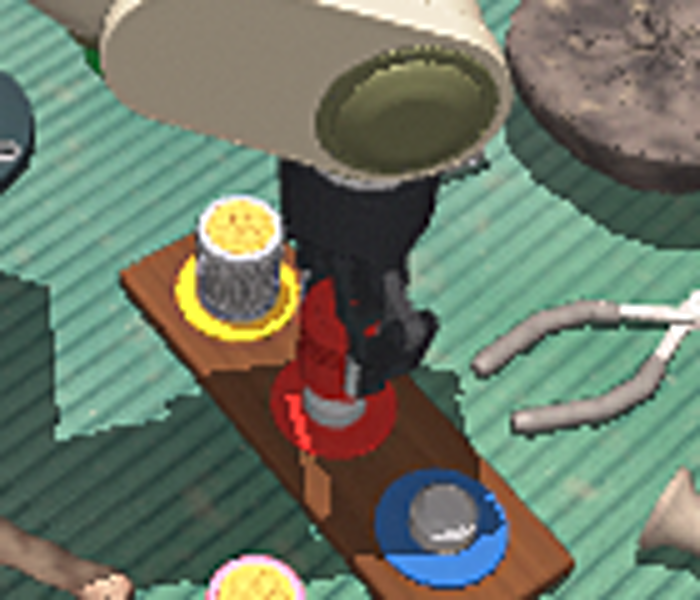

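The picture shows the cap's lower end just at the stud top, possibly slightly right of it. I'll quantify that from the scene and top masks.

```bash
python3 - <<'E'
from h import *
s=shot('scene'); t=shot('top'); o=observe(); print(o['position'],o['ft_force'])
h=cv2.cvtColor(s['frame'],cv2.COLOR_RGB2HSV); m=cv2.inRange(h,(0,150,40),(7,255,255))|cv2.inRange(h,(173,150,40),(180,255,255))
for y in range(246,284): 
    x=np.where(m[y,325:370])[0]+325
    if len(x): print(y,x.min(),x.max(),end='; ')
for p in ((.538,-.238),(.5389,-.2382)):
    print([np.round(proj(s,(*p,z)),1) for z in (.02,.045,.07)])
a=np.linspace(0,6.28,90)
for n,p,r,z in(('disc',(.538,-.238),.036,.02),('cap',(.5389,-.2386),.025,.05),('cap70',(.5389,-.2386),.025,.07)):
    q=np.array([proj(s,(p[0]+r*np.cos(i),p[1]+r*np.sin(i),z)) for i in a]); print(n,q.min(0),q.max(0))
E
```

```text
[ 0.53902193 -0.23884406  0.08241643] [-0.32649463 -0.31714299 -0.73117251]
246 343 346; 247 342 346; 248 342 346; 249 341 346; 250 341 346; 251 341 346; 252 340 346; 253 340 347; 254 340 355; 255 340 355; 256 340 355; 257 340 349; 258 340 349; 259 340 349; 260 339 349; 261 339 348; 262 338 348; 263 337 348; 264 336 348; 265 335 348; 266 335 357; 267 334 358; 268 334 358; 269 334 358; 270 334 359; 271 334 359; 272 334 358; 273 334 359; 274 335 358; 275 335 358; 276 336 357; 277 337 357; 278 338 356; 279 339 355; 280 341 353; 281 343 351; [array([345.3, 269.9]), array([345.9, 264.8]), array([346.6, 259.5])]
[array([345.6, 269.7]), array([346.2, 264.6]), array([346.9, 259.3])]
disc [332.57089808 259.38154655] [358.09350135 280.83891963]
cap [337.40897176 256.29304616] [355.50312154 271.29667278]
cap70 [337.79853839 252.01598167] [356.15108118 267.09052833]
```

```bash
python3 -m crank '[0,0,0,-0.002,0.001,0,30, 0,0,0,0,0,-0.004,30, 0,0,0,0,0,-0.004,30, 0,0,0,0,0,-0.004,30, 0,0,0,0,0,-0.004,30, 0,0,0,0,0,0,30]'
```

```text
time_s: 7.15
position: [0.5364, -0.2376, 0.0645]
tool_rot: [[0.322, 0.947, -0.001], [0.947, -0.322, 0.001], [0.0, -0.001, -1.0]]
ft_force: [0.2, -1.0, -0.7]
grip_width: 0.0488
```

```bash
python3 -m crank '[0,0,0,0,0,-0.004,30, 0,0,0,0,0,-0.004,30, 0,0,0,0,0,-0.003,30, 0,0,0,0,0,0,30]'; python3 -m crank '[0,0,0,0,0,-0.002,30, 0,0,0,0,0,0,30]';  python3 -m crank '[0,0,0,0,0,-0.002,30, 0,0,0,0,0,0,30]'
```

```text
time_s: 7.55
position: [0.5365, -0.2377, 0.0538]
tool_rot: [[0.322, 0.947, -0.001], [0.947, -0.322, 0.001], [0.0, -0.001, -1.0]]
ft_force: [0.2, 0.6, -1.9]
grip_width: 0.049
time_s: 7.75
position: [0.5366, -0.2377, 0.0522]
tool_rot: [[0.322, 0.947, -0.0], [0.947, -0.322, 0.0], [0.0, -0.0, -1.0]]
ft_force: [0.3, -0.0, -1.1]
grip_width: 0.0492
time_s: 7.95
position: [0.5366, -0.2378, 0.0501]
tool_rot: [[0.322, 0.947, -0.0], [0.947, -0.322, 0.0], [0.0, -0.0, -1.0]]
ft_force: [-0.3, -0.5, -1.4]
grip_width: 0.0493
```

```bash
python3 -m crank '[0,0,0,0,0,-0.002,30, 0,0,0,0,0,0,30]'; python3 -m crank '[0,0,0,0,0,-0.0015,30, 0,0,0,0,0,0,30]';  python3 -m crank '[0,0,0,0,0,-0.0015,30, 0,0,0,0,0,0,30]'
```

```text
time_s: 8.15
position: [0.5366, -0.2378, 0.0481]
tool_rot: [[0.322, 0.947, -0.0], [0.947, -0.322, 0.0], [0.0, -0.0, -1.0]]
ft_force: [0.6, 0.4, -0.6]
grip_width: 0.0491
time_s: 8.35
position: [0.5366, -0.2378, 0.0466]
tool_rot: [[0.322, 0.947, -0.0], [0.947, -0.322, 0.0], [0.0, -0.0, -1.0]]
ft_force: [0.7, -0.6, -1.7]
grip_width: 0.0492
time_s: 8.55
position: [0.5367, -0.2379, 0.0459]
tool_rot: [[0.322, 0.947, 0.0], [0.947, -0.322, -0.0], [-0.0, 0.001, -1.0]]
ft_force: [-0.8, 0.5, 3.9]
grip_width: 0.0494
```

```bash
python3 -m crank '[0,0,0,0,0,0,75, 0,0,0,0,0,0,75, 0,0,0,0,0,0,75, 0,0,0,0,0,0,75, 0,0,0,0,0,0.01,75, 0,0,0,0,0,0.03,75, 0,0,0,0,0,0.04,80, 0,0,0,0,0,0.04,100, 0,0,0,0.004,0.032,0.04,100, 0,0,0,0.004,0.032,0.04,100, 0,0,0,0.0048,0.03,0,100, 0,0,0,0,0,0,100, 0,0,0,0,0,0,100]'
python3 - <<'E'
from h import *
w=shot('wrist','w4.png'); s=shot('scene')
o=observe()['position']; print(o)
# cap check
h=cv2.cvtColor(s['frame'],cv2.COLOR_RGB2HSV); m=cv2.inRange(h,(0,150,60),(7,255,255))|cv2.inRange(h,(173,150,60),(180,255,255)); m[:, :325]=0; m[:,370:]=0; m[:225]=0;m[290:]=0
p=silh(m); print('scene cap+disc',p.min(0),p.max(0),'pred cap top',np.round(proj(s,(.538,-.238,.07)),1),'disc',np.round(proj(s,(.538,-.238,.02)),1))
for n,c in(('R',RED),('Y',YEL)):
    for e in blobs(w,*c):
        x,y,a,b=e[2]; print(n,e)
E
```

```text
time_s: 9.85
position: [0.5491, -0.1452, 0.2435]
tool_rot: [[0.321, 0.947, 0.0], [0.947, -0.321, -0.0], [-0.0, 0.0, -1.0]]
ft_force: [-0.2, 0.3, 0.2]
grip_width: 0.0855
[ 0.54897517 -0.14628698  0.24283288]
scene cap+disc [334. 253.] [359. 281.] pred cap top [346.6 259.5] disc [345.3 269.9]
R (array([607. , 200.4]), array([12.6, 15.8]), (614, 186, 26, 55))
R (array([245.1, 194.5]), array([56.1, 63.5]), (215, 165, 62, 59))
Y (array([321.3, 176.5]), array([53.1, 56.7]), (294, 151, 57, 41))
```

View pics/w4.png

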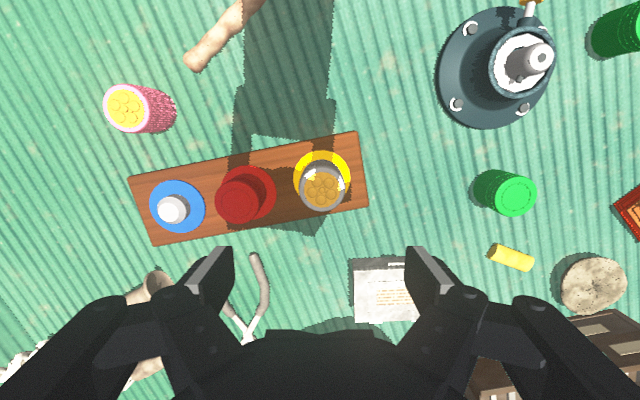

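The red cap stands upright on its disc at (240,200). The collar's top is at about (322,188) and the yellow disc at (322,178).

```bash
python3 - <<'E'
from h import *
w=shot('wrist'); f=w['frame']
h=cv2.cvtColor(f,cv2.COLOR_RGB2HSV); m=cv2.inRange(h,(22,120,60),(34,255,255)); m[:140]=0;m[205:]=0;m[:,280:285]=0;m[:,:285]=0;m[:,360:]=0
p=silh(m); print('disc px',p.min(0),p.max(0))
# disc: left,right,top extents from the picture
L=np.median(p[p[:,0]==p[:,0].min()],0);Rr=np.median(p[p[:,0]==p[:,0].max()],0);T=np.median(p[p[:,1]==p[:,1].min()],0)
print(L,Rr,T,[onz(w,*q,.02).round(4)[:2] for q in (L,Rr,T)])
d=np.array([-.947,.321])*.036; print('centre: from LR',((onz(w,*L,.02)+onz(w,*Rr,.02))/2).round(4)[:2],'from top',(onz(w,*T,.02)[:2]-d).round(4))
hs=cv2.inRange(h,(10,60,50),(24,220,210)); hs[:165]=0;hs[215:]=0;hs[:,:300]=0;hs[:,345:]=0
k=cv2.findContours(hs,cv2.RETR_EXTERNAL,cv2.CHAIN_APPROX_NONE)[0]; k=max(k,key=cv2.contourArea); print('die',cv2.boundingRect(k),cv2.minEnclosingCircle(k))
c=cv2.minEnclosingCircle(k)[0]; print(onz(w,*c,.080).round(4), onz(w,322,187.5,.078).round(4)); print(observe()['position'])
cv2.imwrite('pics/w4c.png',cv2.resize(f[140:220,280:365],None,fx=6,fy=6,interpolation=cv2.INTER_CUBIC)[:,:,::-1])
E
```

```text
disc px [295. 151.] [350. 191.]
[295.  177.5] [350.  176.5] [321.5 151. ] [array([ 0.5375, -0.1753]), array([ 0.5585, -0.1098]), array([ 0.5171, -0.1334])]
centre: from LR [ 0.548  -0.1425] from top [ 0.5512 -0.1449]
die (304, 177, 34, 31) ((320.88372802734375, 190.093017578125), 17.164791107177734)
[ 0.5495 -0.1455  0.08  ] [ 0.5477 -0.1436  0.078 ]
[ 0.54899869 -0.14644719  0.24271495]
```

View pics/w4c.png

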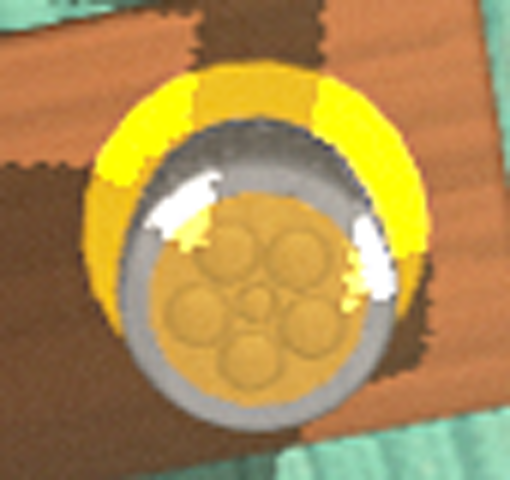

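The crop shows the five-petal brass die with its hub at full-frame (322.7,190), so the collar axis is near (0.550,-0.144). I descend and grip.

```bash
python3 -m crank '[0,0,0,0.001,0.002,-0.027,100, 0,0,0,0,0,-0.04,100, 0,0,0,0,0,-0.04,100, 0,0,0,0,0,-0.035,100, 0,0,0,0,0,-0.025,100, 0,0,0,0,0,-0.02,100, 0,0,0,0,0,0,100, 0,0,0,0,0,0,30, 0,0,0,0,0,0,30, 0,0,0,0,0,0,30, 0,0,0,0,0,0,30, 0,0,0,0,0,0,30, 0,0,0,0,0,0,30]' 60
```

```text
time_s: 11.3
position: [0.5508, -0.1439, 0.0577]
tool_rot: [[0.322, 0.947, 0.002], [0.947, -0.322, -0.001], [-0.001, 0.003, -1.0]]
ft_force: [-1.3, -0.1, 5.8]
grip_width: 0.0489
```

```bash
python3 -m crank '[0,0,0,0,0,0.01,30, 0,0,0,0,0,0.025,30, 0,0,0,0,0,0.03,30, 0,0,0,0,0,0.03,30, 0,0,0,0,0.02,0.02,30, 0,0,0,0,0.035,0,30, 0,0,0,0,0.035,0,30, 0,0,0,0,0.035,0,30, 0,0,0,0,0.035,0,30, 0,0,0,0,0.035,0,30, 0,0,0,0,0.018,0,30, 0,0,0,0,0,0,30, 0,0,0,0,0,0,30]'
python3 - <<'E'
from h import *
w=shot('wrist','w5.png'); print(observe()['position'],observe()['ft_force'])
E
```

```text
time_s: 12.6
position: [0.5501, 0.0694, 0.1715]
tool_rot: [[0.321, 0.947, 0.0], [0.947, -0.321, -0.0], [-0.0, 0.0, -1.0]]
ft_force: [0.2, -0.7, -2.9]
grip_width: 0.0488
[0.55019875 0.06885262 0.17143671] [ 0.31015452 -0.54536319 -4.42115612]
```

View pics/w5.png

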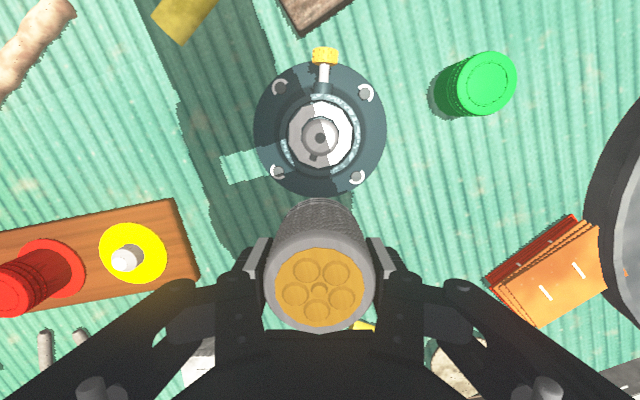

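The wrist view shows the collar held with its hub at (320,289). The spigot top is at about (320,137) inside the cup. I'll take one crop for the centre, the pin and the petals.

```bash
python3 - <<'E'
from h import *
f=cv2.imread('pics/w5.png')
a=cv2.resize(f[90:180,275:365],(540,540),interpolation=cv2.INTER_CUBIC); 
cv2.imwrite('pics/w5c.png',a)
w=shot('wrist'); g=cv2.cvtColor(w['frame'],cv2.COLOR_RGB2GRAY)
print('foot dark'); h=cv2.cvtColor(w['frame'],cv2.COLOR_RGB2HSV)
print([ (z,onz(w,320,137,z).round(4)[:2].tolist()) for z in (.084,.066,.058)])
print('TCP',observe()['position'].round(4),'hub at z',[(z,onz(w,319.7,289.5,z).round(4)[:2].tolist()) for z in (.194,.19)])
E
```

```text
foot dark
[(0.084, [0.4949, 0.0874]), (0.066, [0.4959, 0.0871]), (0.058, [0.4963, 0.087])]
TCP [0.5503 0.0686 0.1714] hub at z [(0.194, [0.5488, 0.0686]), (0.19, [0.5513, 0.0678])]
```

View pics/w5c.png

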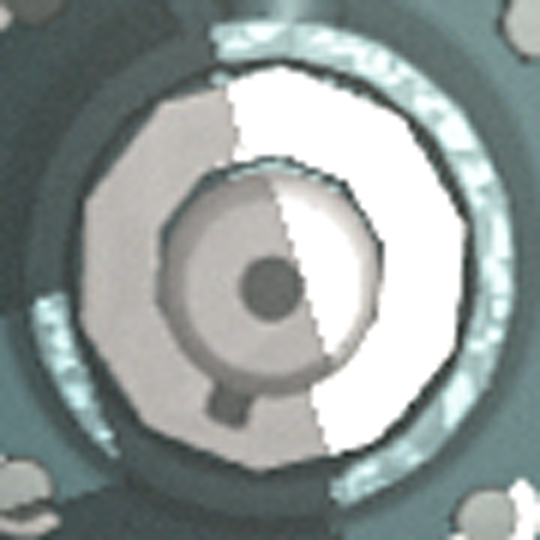

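The crop shows the spigot's top dot at full-frame (320.3,138.3). The pin shows at about (313,158), world yaw about -37°. The petals sit at about 47° mod 72 and the pin at about 35° mod 72. I go over the spigot.

```bash
python3 -m crank '[0,0,0,-0.0266,0.0092,0,30, 0,0,0,-0.0266,0.0092,0,30, 0,0,0,0,0,-0.02,30, 0,0,0,0,0,-0.02,30, 0,0,0,0,0,-0.004,30, 0,0,0,0,0,0,30,0,0,0,0,0,0,30]'; python3 -m crank '[0,0,0,0,0,-0.004,30, 0,0,0,0,0,-0.002,30, 0,0,0,0,0,0,30]'
```

```text
time_s: 13.4
position: [0.4977, 0.0875, 0.128]
tool_rot: [[0.323, 0.947, 0.001], [0.947, -0.323, -0.0], [0.0, 0.001, -1.0]]
ft_force: [-0.8, -0.0, -3.1]
grip_width: 0.0485
time_s: 13.7
position: [0.497, 0.0879, 0.1211]
tool_rot: [[0.322, 0.947, -0.0], [0.947, -0.322, -0.0], [-0.0, -0.0, -1.0]]
ft_force: [1.6, 0.4, -3.7]
grip_width: 0.0485
```

```bash
python3 -m crank '[0,0,0,0,0,-0.002,30, 0,0,0,0,0,-0.001,30, 0,0,0,0,0,0,30]'
```

```text
time_s: 14.0
position: [0.497, 0.0879, 0.1181]
tool_rot: [[0.322, 0.947, -0.0], [0.947, -0.322, 0.0], [-0.0, -0.0, -1.0]]
ft_force: [0.7, -0.1, -3.9]
grip_width: 0.0485
```

```bash
python3 -m crank '[0,0,0,0,0,-0.0015,30, 0,0,0,0,0,-0.0015,30, 0,0,0,0,0,0,30]';python3 -m crank '[0,0,0,0,0,-0.0015,30, 0,0,0,0,0,0,30]'
```

```text
time_s: 14.3
position: [0.497, 0.0879, 0.115]
tool_rot: [[0.322, 0.947, -0.0], [0.947, -0.322, 0.0], [-0.0, -0.0, -1.0]]
ft_force: [-0.5, -0.1, -2.7]
grip_width: 0.0485
time_s: 14.5
position: [0.497, 0.0879, 0.1135]
tool_rot: [[0.322, 0.947, -0.0], [0.947, -0.322, 0.0], [-0.0, -0.0, -1.0]]
ft_force: [-0.1, 0.2, -3.1]
grip_width: 0.0486
```

Lower end at about 75.8 mm, below the taper, and no contact force. I continue down to the pin.

```bash
python3 -m crank '[0,0,0,0,0,-0.002,30, 0,0,0,0,0,-0.002,30, 0,0,0,0,0,0,30]';python3 -m crank '[0,0,0,0,0,-0.0015,30, 0,0,0,0,0,0,30]';python3 -m crank '[0,0,0,0,0,-0.001,30, 0,0,0,0,0,0,30]'
```

```text
time_s: 14.8
position: [0.4969, 0.0879, 0.1094]
tool_rot: [[0.322, 0.947, -0.001], [0.947, -0.322, 0.0], [-0.0, -0.001, -1.0]]
ft_force: [-0.9, 0.4, -2.3]
grip_width: 0.0483
time_s: 15.0
position: [0.497, 0.0879, 0.108]
tool_rot: [[0.322, 0.947, -0.0], [0.947, -0.322, -0.0], [-0.0, -0.0, -1.0]]
ft_force: [0.6, 0.4, -2.6]
grip_width: 0.0487
time_s: 15.2
position: [0.497, 0.0879, 0.1071]
tool_rot: [[0.322, 0.947, -0.0], [0.947, -0.322, 0.0], [-0.0, -0.0, -1.0]]
ft_force: [-0.3, 1.4, -3.1]
grip_width: 0.0486
```

```bash
python3 -m crank '[0,0,0,0,0,-0.0008,30, 0,0,0,0,0,0,30]';python3 -m crank '[0,0,0,0,0,-0.0006,30, 0,0,0,0,0,0,30]'
```

```text
time_s: 15.4
position: [0.4971, 0.0879, 0.1063]
tool_rot: [[0.322, 0.947, 0.0], [0.947, -0.322, -0.0], [0.0, 0.0, -1.0]]
ft_force: [0.2, -0.5, -3.2]
grip_width: 0.0488
time_s: 15.6
position: [0.4972, 0.0879, 0.1059]
tool_rot: [[0.322, 0.947, 0.0], [0.947, -0.322, -0.0], [0.0, 0.0, -1.0]]
ft_force: [-0.6, 1.3, -1.3]
grip_width: 0.0486
```

```bash
python3 -m crank '[0,0,0,0,0,-0.0006,30, 0,0,0,0,0,0,30]'; python3 -m crank '[0,0,0,0,0,-0.0004,30, 0,0,0,0,0,0,30]'
```

```text
time_s: 15.8
position: [0.4972, 0.0879, 0.1055]
tool_rot: [[0.322, 0.947, 0.001], [0.947, -0.322, -0.0], [0.0, 0.001, -1.0]]
ft_force: [-0.8, 0.0, 3.3]
grip_width: 0.0486
time_s: 16.0
position: [0.4972, 0.0879, 0.1052]
tool_rot: [[0.322, 0.947, 0.001], [0.947, -0.322, -0.0], [0.0, 0.001, -1.0]]
ft_force: [-2.0, 0.7, 4.4]
grip_width: 0.0486
```

The collar rests on the pin with about 7 N. I turn it gently in the negative direction.

```bash
python3 -m crank '[0,0,-0.035,0,0,0,30, 0,0,-0.035,0,0,0,30, 0,0,0,0,0,0,30]'; python3 -m crank '[0,0,-0.035,0,0,0,30,0,0,-0.035,0,0,0,30, 0,0,0,0,0,0,30]'; python3 -m crank '[0,0,-0.035,0,0,0,30,0,0,-0.035,0,0,0,30, 0,0,0,0,0,0,30]'
```

```text
time_s: 16.3
position: [0.4969, 0.0878, 0.1044]
tool_rot: [[0.388, 0.922, -0.001], [0.922, -0.388, -0.0], [-0.0, -0.001, -1.0]]
ft_force: [-0.2, -0.3, -2.7]
grip_width: 0.0484
time_s: 16.6
position: [0.4969, 0.0879, 0.1045]
tool_rot: [[0.45, 0.893, -0.001], [0.893, -0.45, 0.0], [-0.0, -0.001, -1.0]]
ft_force: [0.7, -0.2, -2.8]
grip_width: 0.0487
time_s: 16.9
position: [0.497, 0.0879, 0.1046]
tool_rot: [[0.511, 0.859, -0.0], [0.859, -0.511, 0.0], [-0.0, -0.0, -1.0]]
ft_force: [-0.4, -0.2, -3.5]
grip_width: 0.0487
```

```bash
python3 -m crank '[0,0,0,0,0,-0.001,30, 0,0,0,0,0,0,30]'; python3 -m crank '[0,0,0,0,0,-0.001,30, 0,0,0,0,0,0,30]'; python3 -c "
from rig import *;o=observe();print(o['wrist_torque'],o['ft_force'])"
```

```text
time_s: 17.1
position: [0.497, 0.0879, 0.1036]
tool_rot: [[0.511, 0.859, -0.0], [0.859, -0.511, 0.0], [-0.0, -0.0, -1.0]]
ft_force: [0.2, -0.7, -3.6]
grip_width: 0.0487
time_s: 17.3
position: [0.497, 0.0879, 0.1026]
tool_rot: [[0.512, 0.859, -0.0], [0.859, -0.512, 0.0], [-0.0, -0.0, -1.0]]
ft_force: [0.4, 0.7, -3.7]
grip_width: 0.049
[-0.00775137  0.03834061  0.00279654] [ 0.41701161  0.68171485 -3.65267193]
```

A keyway has dropped over the pin: no contact force below pin level. I go down to the spring seat.

```bash
python3 -m crank '[0,0,0,0,0,-0.002,30, 0,0,0,0,0,-0.002,30, 0,0,0,0,0,-0.002,30, 0,0,0,0,0,0,30]'; python3 -m crank '[0,0,0,0,0,-0.0015,30, 0,0,0,0,0,0,30]'; python3 -m crank '[0,0,0,0,0,-0.001,30, 0,0,0,0,0,0,30]'
```

```text
time_s: 17.7
position: [0.4969, 0.0879, 0.0964]
tool_rot: [[0.512, 0.859, -0.001], [0.859, -0.512, 0.0], [-0.0, -0.001, -1.0]]
ft_force: [0.4, 0.6, -3.2]
grip_width: 0.0482
time_s: 17.9
position: [0.497, 0.0879, 0.0951]
tool_rot: [[0.512, 0.859, -0.0], [0.859, -0.512, 0.0], [-0.0, -0.0, -1.0]]
ft_force: [-0.4, 0.3, -2.3]
grip_width: 0.0488
time_s: 18.1
position: [0.497, 0.0879, 0.0942]
tool_rot: [[0.512, 0.859, -0.0], [0.859, -0.512, 0.0], [-0.0, -0.0, -1.0]]
ft_force: [0.1, 0.5, -3.0]
grip_width: 0.0487
```

```bash
python3 -m crank '[0,0,0,0,0,-0.0015,30, 0,0,0,0,0,0,30]'; python3 -m crank '[0,0,0,0,0,-0.0015,30, 0,0,0,0,0,0,30]'; python3 -m crank '[0,0,0,0,0,-0.0015,30, 0,0,0,0,0,0,30]'
```

```text
time_s: 18.3
position: [0.4971, 0.0879, 0.093]
tool_rot: [[0.512, 0.859, 0.0], [0.859, -0.512, -0.0], [0.0, 0.0, -1.0]]
ft_force: [-1.3, 0.6, 1.7]
grip_width: 0.0486
time_s: 18.5
position: [0.4971, 0.0879, 0.0914]
tool_rot: [[0.512, 0.859, 0.0], [0.859, -0.512, -0.0], [0.0, 0.0, -1.0]]
ft_force: [-1.3, 0.8, 2.8]
grip_width: 0.0485
time_s: 18.7
position: [0.4971, 0.0879, 0.0898]
tool_rot: [[0.512, 0.859, 0.0], [0.859, -0.512, -0.0], [0.0, 0.0, -1.0]]
ft_force: [-0.8, 0.7, 4.6]
grip_width: 0.0483
```

```bash
python3 -m crank '[0,0,0,0,0,-0.001,30, 0,0,0,0,0,0,30]'; python3 -m crank '[0,0,0,0,0,-0.001,30, 0,0,0,0,0,0,30]'
```

```text
time_s: 18.9
position: [0.4971, 0.0879, 0.0888]
tool_rot: [[0.512, 0.859, 0.0], [0.859, -0.512, 0.0], [0.0, 0.0, -1.0]]
ft_force: [-1.0, -0.1, 5.1]
grip_width: 0.049
time_s: 19.1
position: [0.4972, 0.0879, 0.0878]
tool_rot: [[0.512, 0.859, 0.0], [0.859, -0.512, 0.0], [0.0, 0.0, -1.0]]
ft_force: [-1.8, 1.1, 4.3]
grip_width: 0.0488
```

```bash
python3 -m crank '[0,0,0,0,0,-0.0008,30, 0,0,0,0,0,0,30]'; python3 -m crank '[0,0,0,0,0,-0.0008,30, 0,0,0,0,0,0,30]'
```

```text
time_s: 19.3
position: [0.4972, 0.0879, 0.0877]
tool_rot: [[0.512, 0.859, 0.001], [0.859, -0.512, -0.0], [0.0, 0.001, -1.0]]
ft_force: [-3.1, -0.5, 10.6]
grip_width: 0.0484
time_s: 19.5
position: [0.4973, 0.0879, 0.0876]
tool_rot: [[0.512, 0.859, 0.001], [0.859, -0.512, -0.0], [0.001, 0.001, -1.0]]
ft_force: [-6.3, 0.1, 19.0]
grip_width: 0.0486
```

The hard stop is at TCP 0.0877, about 6 mm below first spring contact. I ease off to a light push and do a final check.

```bash
python3 -m crank '[0,0,0,0,0,0.0005,30, 0,0,0,0,0,0,30, 0,0,0,0,0,0,30, 0,0,0,0,0,0,30]'
python3 - <<'E'
from h import *
w=shot('wrist'); s=shot('scene')
a=cv2.resize(s['frame'][160:310,220:420],(800,600),interpolation=cv2.INTER_CUBIC); cv2.imwrite('pics/fin.png',a[:,:,::-1])
o=observe(); print(o['position'],o['ft_force'])
E
```

```text
time_s: 19.9
position: [0.4972, 0.0879, 0.0876]
tool_rot: [[0.512, 0.859, 0.001], [0.859, -0.512, -0.0], [0.0, 0.001, -1.0]]
ft_force: [-4.7, 0.2, 14.6]
grip_width: 0.0486
[0.49723859 0.08783835 0.08762695] [-4.65754455  0.15288472 13.30970406]
```

View pics/fin.png

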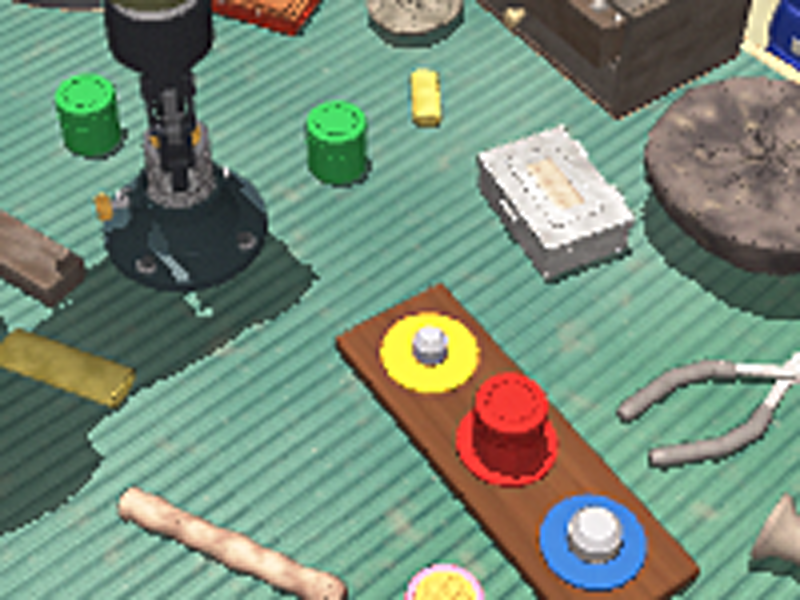

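The final picture shows the cap seated upright on its red disc at crop (510,430). The collar is down in the cup at (180,165), held by the jaws, and the bystanders are undisturbed. I'm handing it in.

```bash
python3 -c "
from rig import *
print(close_job())"
```

```text
the job is handed in; nothing more can be done
None
```

The guard cap is back on its red-disc stud. The die collar is keyed over the spigot's pin and held pushed home, so you can nip up the clamp screw. I handed the job in at about 20 s of the 61 s allowed; the hand-in gives no verdict.

- **Cap:** it seated on the red disc at the expected height with about 4 N, and it stands upright in the last picture.
- **Keyway:** the collar met the pin at the expected height with about 7 N of push. A keyway dropped over the pin within the first 4° of turning. I turned on to 12° in all, and it then went down freely.
- **Seating:** it met the spring near the expected height and reached a hard stop about 6 mm lower. I pressed to about 22 N, then eased off; the collar is now held at about 16–18 N against the spring (9 N) and the stop.
- **Bystanders:** none of those visible in the last picture, nor the two green look-alike caps, had moved. It did not cover the whole table.

**Checks that disagreed:**
- The camera estimates of the positions differed by 2–4 mm between views. I used the wrist view and felt for contact.
- One picture fit put the held cap 5–7 mm too low, but contact at seating showed that fit was wrong.
- A small sideways force of about 5 N remains at the stop, so the collar may be about a millimetre off the spigot's axis.

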